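# Seat a taper tool holder in a spindle

## Robot

A 7-joint arm with a two-finger parallel gripper is mounted at the origin on a cart in front of the work surface, level with it; the furniture and walls round the work are solid. World frame = base frame: x ahead of the robot, y to its left, z up, the work surface at z = 0. Lengths are in m, angles in rad, forces in N, time in s.
With the tool pointing down it reaches from about 0.4 to 0.9 m from the base axis. Payload 5.5 kg.
Tool frame: the origin (TCP) lies midway between the tips of the shut fingers; the grasp point (between the pads) lies 19 mm behind it; z points along the fingers, y is the direction in which the jaws open and shut (so a half turn about z gives the same grasp; the last joint's range is limited). The gripper opens to 85 mm and grips with 20 to 120 N. Pads are 22 mm wide; open, the fingers measure 114 mm over their backs; the gripper's body (76 mm by 85 mm) begins 54 mm behind the grasp point. The pads swing forward as they close: fully open they stand 13 mm farther back than shut.
Start: joints at [1.375, 0.501, -0.427, 1.55, 0.221, 1.138, -0.21], TCP at [0.288, -0.583, 0.231] pointing down, gripper open.
Joint ranges: [-2.88, 2.88], [-0.31, 2.03], [-1.54, 1.56], [0.2, 2.42], [-1.41, 4.55], [0.19, 2.02], [-2.57, 2.57]. Speed limits (rad/s): [2.57, 2.57, 3.14, 3.14, 3.14, 3.14, 3.14].

## Interface

Orientations are given as a unit quaternion [x, y, z, w].
In Python, from rig import * gives the robot as it stands.
- The arm moves only by the tool apply_moves, never from a script. Its argument "targets" is a list of rows, each a list of 7 numbers: the finger opening in m, from 0 to 0.0854, then the shift along the tool's x, y, z in m, then the turn, a rotation vector about the tool's x, y, z in rad. In form: [[hand, tx, ty, tz, wx, wy, wz], ...]. A call has 1 to 5 rows; each row is the pose to reach, as a shift and turn from the pose commanded when the call began, along the tool's axes at that moment; what a row does not reach only later rows make up. A row lasts 1/12 s, in which the tool goes at most 41.7 mm and 7.16 degrees, less where a joint would pass 70% of its speed; a pose out of reach is approached as far as the arm can. A call with a gripper value outside its range is refused whole. The fingers move at their own pace and stop on an object; the grip force is fixed at half the most. Time passes only in rows, so rows that repeat a pose let the fingers close. It gives the time, the measured TCP pose, the force and the opening at its end, in the units of the state.
- get_obs(): the state, without advancing time (a new reading comes with each control period).
- capture(name): name is "scene" or "top" or "wrist"; returns the picture (400x640x3 uint8, red, green, blue); there is no depth.
- camera_model(name): a dict with "fovy" (degrees; the focal length in pixels is half the picture's height over the tangent of half this angle, whatever the lens; pixels are square), "cx", "cy" (the principal point, pixels), "cam_to_world" (4x4, takes a point from camera to world coordinates). Camera axes: x right, y up, looking along -z (the intrinsics and any distortion apply to the point x, -y, -z); pixel columns grow to the right and rows downward; lengths in m; the calibration is good to about 2 mm. The wrist camera is an equidistant fisheye: a pixel r from the principal point sees the ray r / f radians off the axis. A picture is of the moment at which its call begins: read the wrist's pose just before it. camera_model takes no time and is no camera call; for the wrist camera it gives the pose at the moment of the call.
- finish_job(): hands the job in, once; it reports no verdict.
The state is a dict: "clock": time; "joint_positions": joint angles; "dq": joint speeds; "effort": joint torques, N m; "ee_pos": TCP position; "ee_rot": TCP orientation; "wrist_force": force on the tool from outside, world axes, zero at the start; "wrist_torque": the same for the moment, N m; "finger_gap": finger opening in m.
Only numpy, scipy, OpenCV 4.12 (cv2) and the standard library are available. Lean on these libraries where they do the work, as an engineer would, in place of code of your own. Each camera call takes 0.05 s, during which the arm holds its last target.

## Task

Take the tool holder out of its blue rack block and put its tapered shank into the spindle of the tool-setting stand, with the two slots of its flange over the spindle's two drive dogs. Feel for the dogs gently, press the holder down until its stud snaps fully home, then let go. Never load the spindle with more than about 50 N, and leave the other things on the bench where they are.

Things in the scene. Friction and masses are not known exactly. Their poses are not given: they have to be found in the camera images.
- holder_grip (a point): Tool holder (0.28-0.46 kg), upright in the rack: stud, steel taper shank, dark slotted flange, light grey grip block, brass nut on top. Point: on its axis, mid grip block; z up the axis. Block 26 mm across its two flats (along x), 34 mm along y, from 19 mm below to 14 mm above the point. Top of nut (flat, 20 mm wide) 24 mm above, flange top 24 mm below, flange underside 36 mm below.
- holder_flange (a point): Centre of the underside of the holder's flange, axes as holder_grip. Flange 46 mm wide, 12 mm thick, with two slots, 10.5 mm wide, cut right through, open to +x and -x, from 16 mm off the axis out; half a turn gives the same fit. Below it: shank 28 mm wide, narrowing to 18 mm at 36 mm down (7:24 taper), then a stud 13 mm wide, to 48 mm down.
- spindle: Fixed upright spindle of a tool-setting stand: dark round foot 90 mm wide, grey column 62 mm wide, steel nose ring on top with a taper hole that fits the shank. Origin: centre of its underside on the bench; z up the axis. Fully home, the holder's flange underside is 68 mm (its grip point 104 mm) above this origin. Two spring jaws deep in the hole snap round the stud and keep it down.
- spindle_mouth (a point): Centre of the nose face and its taper hole (29 mm wide), 68 mm up. On it two dark drive dogs, 8 mm wide, 17.5-26 mm off the axis, 10 mm high. The nose is braked, it cannot turn; the line through the dogs is 0.2 to 1.8 rad anticlockwise (from above) of this x axis, not in the readings. A flange off the dogs rests 10 mm up; slots over them, it meets 5-10 N from 8 to 4 mm, then snaps flat on the face.
- rack: Fixed blue rack block, 62 x 62 x 56 mm, on a dark 78 mm foot plate, with a 32 mm upright hole in which the holder's shank hangs; the flange rests on the block's top. Origin at the centre of its underside, on the bench.
- flux_tin: Green and white round tin, 79 mm wide, 24 mm high, standing by; origin at the centre of its underside.
- solder_spool: White reel of solder, 49x68x36 mm, standing by; origin at its underside.
- screwdriver_teal: Teal screwdriver, 162 mm long, 18 mm high, lying near the front edge; origin at its underside, its length along y.
- bit_box: Green and black box, 42x75x20 mm, standing by; origin at the centre of its underside.
Things that resemble listed ones, but are neither listed nor needed, are in the scene too. Leave any orange look-alike of the part that bears holder_grip alone.

How it is judged:
By the outcome, as a careful person would: the job done as asked, in the order asked, and still so for the second after the job is handed in, with the robot touching nothing.
It also fails if it takes over 69 s, if anything falls off the work surface, if the arm or the gripper's body presses on something with over 40 N, if the wrist force passes 120 N, or if a joint passes its speed limit or range.

## Working session

There is one attempt and no reset: what is moved stays moved. The work goes in short steps, Python scripts to look and compute and a tool call to move; the robot and the scene stay as the last step left them, time stands still between calls to the robot, and variables do not carry over. Pictures are saved under pics/ and viewed, and the job is handed in when it is done.

Besides the shell and the picture viewer there is one more tool, called after "Call:" as name(argument=value, ...), one argument or row to a line, values as JSON. apply_moves: Moves the arm, as the interface text tells. Its arguments: {"type":"object","properties":{"targets":{"type":"array","items":{"type":"array","items":{"type":"number"}}}},"required":["targets"]}

```bash
mkdir -p pics; ls; cat > h.py <<'E'
from rig import *
import numpy as np, cv2
from scipy.spatial.transform import Rotation as R
def snap(n,f):
    im=np.array(capture(n)); cv2.imwrite('pics/'+f,im[:,:,::-1]); return im
def ray(m,u,v,fish=False):
    f=200/np.tan(np.radians(m['fovy'])/2)
    x=(u-m['cx'])/f;y=(v-m['cy'])/f
    if fish:
        r=np.hypot(x,y); d=np.array([np.sin(r)*x/max(r,1e-9),-np.sin(r)*y/max(r,1e-9),-np.cos(r)])
    else: d=np.array([x,-y,-1])
    T=np.array(m['cam_to_world']); return T[:3,3],T[:3,:3]@d
def onz(m,u,v,z,fish=False):
    o,d=ray(m,u,v,fish); return o+d*(z-o[2])/d[2]
E
python3 - <<'E'
from h import *
for n in ['scene','top','wrist']:
    m=camera_model(n); print(n,m)
    snap(n,n+'0.png')
print(get_obs())
E
```

```text
pics
scene {'fovy': 50.30675613933799, 'cx': 326.1216263788203, 'cy': 198.94973914318876, 'cam_to_world': array([[ 0.8742726 ,  0.23789146, -0.423149  ,  0.07544978],
       [-0.48503916,  0.39288634, -0.7812665 , -1.14482986],
       [-0.01960717,  0.88828373,  0.45887643,  0.55627495],
       [ 0.        ,  0.        ,  0.        ,  1.        ]])}
top {'fovy': 56.72904977043949, 'cx': 320.3036441256652, 'cy': 203.40997424530318, 'cam_to_world': array([[-0.01867339,  0.99635235, -0.08326648,  0.41778185],
       [-0.99980381, -0.01805785,  0.00813942, -0.32435998],
       [ 0.00660612,  0.08340213,  0.99649408,  0.94053356],
       [ 0.        ,  0.        ,  0.        ,  1.        ]])}
wrist {'fovy': 65.70646984690485, 'cx': 317.62784419680577, 'cy': 198.67345121814827, 'cam_to_world': array([[ 0.44371435,  0.84655895,  0.29403319,  0.36389877],
       [-0.89616254,  0.42032291,  0.1422018 , -0.54609207],
       [-0.00320668, -0.32659851,  0.94515773,  0.37392389],
       [ 0.        ,  0.        ,  0.        ,  1.        ]])}
{'clock': 0.15, 'joint_positions': array([ 1.37521841,  0.50164722, -0.42685115,  1.5511849 ,  0.22079284,
        1.13833477, -0.21031957]), 'dq': array([-0.00098378, -0.00115734,  0.00086811, -0.00317452, -0.00086144,
       -0.00047582, -0.00068868]), 'effort': array([-7.43539946e-03, -5.70036292e+01, -5.82573608e+00, -2.81284422e+01,
        1.05969861e-02,  7.73078558e-03,  3.99571013e-05]), 'ee_pos': array([ 0.28760056, -0.58231415,  0.23050076]), 'ee_rot': array([ 9.73801586e-01,  2.27398086e-01, -1.38663561e-04, -7.49743675e-04]), 'wrist_force': array([ 1.36637074,  0.37112537, -0.59346611]), 'wrist_torque': array([ 0.02200612,  0.02335955, -0.01778777]), 'finger_gap': 0.08522215750899408}
```

View pics/scene0.png

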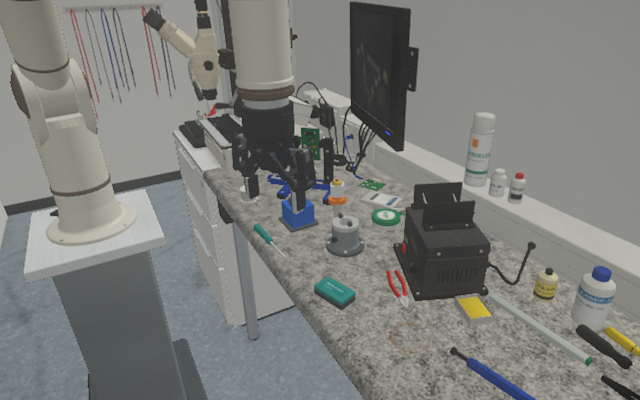

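View pics/top0.png

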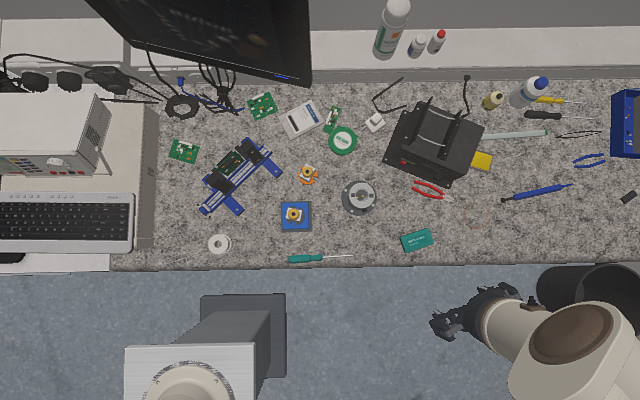

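View pics/wrist0.png

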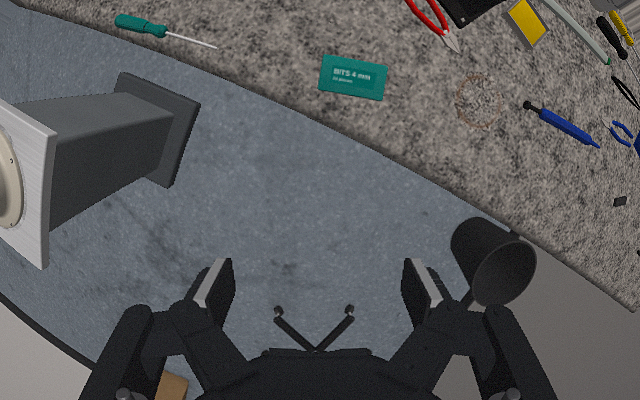

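```bash
python3 - <<'E'
from h import *
a=cv2.imread('pics/top0.png')[130:270,250:410]; cv2.imwrite('pics/topz.png',cv2.resize(a,None,fx=5,fy=4.2857,interpolation=cv2.INTER_CUBIC) if 0 else cv2.resize(a,None,fx=4.2,fy=4.2,interpolation=cv2.INTER_CUBIC))
m=camera_model('top')
for n,u,v,z in [('nut',294,214,.146-0+.0),('spin',359,195,.068),('orange',308,174,.07)]:
  print(n,onz(m,u,v,z))
E
```

```text
nut [ 0.46239145 -0.27397806  0.146     ]
spin [ 0.50902483 -0.42355098  0.068     ]
orange [ 0.56108915 -0.30357992  0.07      ]
```

View pics/topz.png

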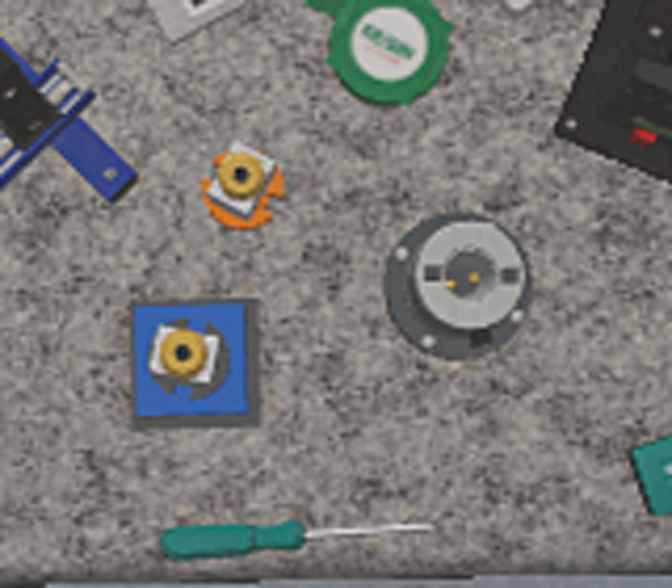

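```bash
cat >> h.py <<'E'
def goal(x,y,z,phi_deg):
    o=get_obs(); r=R.from_quat(o['ee_rot']); p=np.array([x,y,z])
    t=r.inv().apply(p-o['ee_pos'])
    g=R.from_euler('z',phi_deg,degrees=True)*R.from_euler('x',180,degrees=True)
    w=(r.inv()*g).as_rotvec()
    print('t',o['clock'],'pos',o['ee_pos'].round(4),'phi',np.degrees(np.arctan2(*r.as_matrix()[[1,0],0])).round(2),'F',o['wrist_force'].round(1),'gap',o['finger_gap'].round(4))
    print('shift',t.round(4),'turn',w.round(4)); print('q',o['joint_positions'].round(2))
E
python3 -c "
from h import *
goal(.43,-.42,.22,0)"
```

```text
Traceback (most recent call last):
  File "h.py", line 20, in goal
    print('t',o['clock'],'pos',o['ee_pos'].round(4),'phi',np.degrees(np.arctan2(*r.as_matrix()[[1,0],0])).round(2),'F',o['wrist_force'].round(1),'gap',o['finger_gap'].round(4))
                                                                                                                                                       ^^^^^^^^^^^^^^^^^^^^^
AttributeError: 'float' object has no attribute 'round'
```

```bash
sed -i "s/o\['finger_gap'\].round(4)/round(o['finger_gap'],4)/" h.py
python3 -c "
from h import *
goal(.43,-.42,.22,0)"
```

```text
t 0.15 pos [ 0.2876 -0.5823  0.2305] phi 26.29 F [ 1.4  0.4 -0.6] gap 0.0852
shift [ 0.1996 -0.0824  0.0106] turn [-1.500e-03  3.000e-04  4.588e-01]
q [ 1.38  0.5  -0.43  1.55  0.22  1.14 -0.21]
```

Call:
apply_moves(
  targets=[
    [0.085,0.035,-0.015,0.002,0,0,0.09],
    [0.085,0.075,-0.03,0.004,0,0,0.2],
    [0.085,0.115,-0.046,0.006,0,0,0.3],
    [0.085,0.155,-0.064,0.008,0,0,0.4],
    [0.085,0.2,-0.082,0.01,0,0,0.459],
  ],
)

```text
clock: 0.57
ee_pos: [0.4238, -0.4276, 0.2215]
ee_rot: [1.0, -0.003, -0.0, -0.0]
wrist_force: [0.9, -0.4, 0.1]
finger_gap: 0.0853
```

Call:
apply_moves(
  targets=[
    [0.085,0,0,0,0,0,0],
    [0.085,0,0,0,0,0,0],
    [0.085,0,0,0,0,0,0],
    [0.085,0,0,0,0,0,0],
  ],
)

```text
clock: 0.9
ee_pos: [0.4217, -0.4309, 0.2215]
ee_rot: [1.0, -0.001, -0.001, 0.0]
wrist_force: [-0.3, -0.5, -0.5]
finger_gap: 0.0852
```

```bash
python3 -c "
from h import *
goal(.43,-.42,.22,0)
np.save('m1.npy',camera_model('wrist'),allow_pickle=True)
snap('wrist','w1.png')"
```

```text
t 0.9 pos [ 0.4217 -0.4309  0.2215] phi -0.13 F [-0.3 -0.5 -0.5] gap 0.0852
shift [ 0.0083 -0.0109  0.0015] turn [ 0.0005  0.001  -0.0022]
q [ 1.05  0.42 -0.4   1.69  0.18  1.07 -0.97]
```

View pics/w1.png

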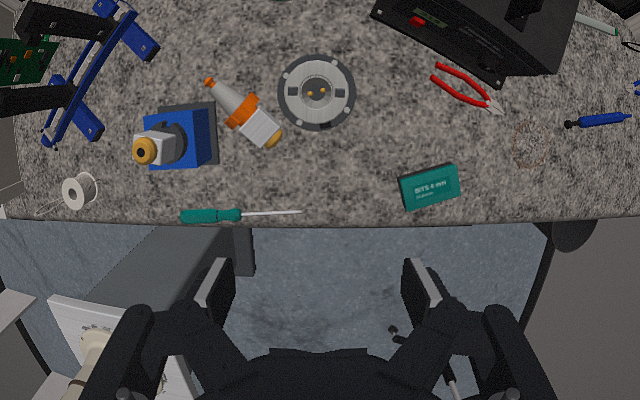

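```bash
python3 - <<'E'
from h import *
a=snap('scene','s1.png')
b=snap('top','t1.png')
c0=cv2.imread('pics/scene0.png')[140:290,230:430];c1=cv2.imread('pics/s1.png')[140:290,230:430]
cv2.imwrite('pics/c.png',np.hstack([cv2.resize(c,None,fx=2,fy=2,interpolation=cv2.INTER_CUBIC) for c in (c0,c1)]))
E
```

```text
(no output)
```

View pics/c.png

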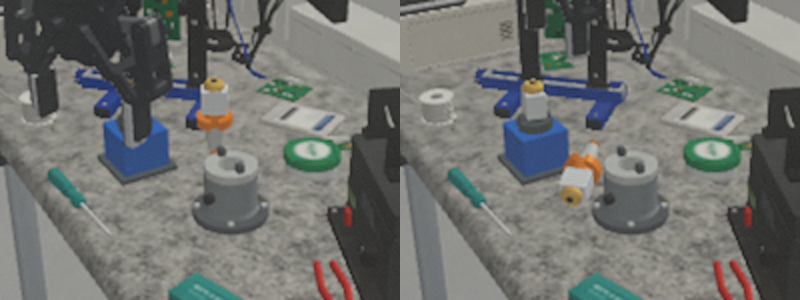

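View pics/t1.png

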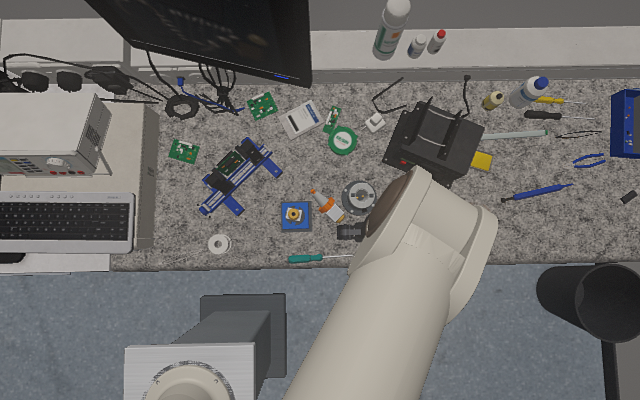

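```bash
python3 - <<'E'
a=__import__('cv2').imread('pics/w1.png');import cv2,numpy as np
c=[cv2.resize(a[y:y+90,x:x+100],None,fx=4,fy=4,interpolation=cv2.INTER_CUBIC) for x,y in ((267,46),(120,95))]
cv2.imwrite('pics/c1.png',np.hstack(c))
E
```

```text
(no output)
```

View pics/c1.png

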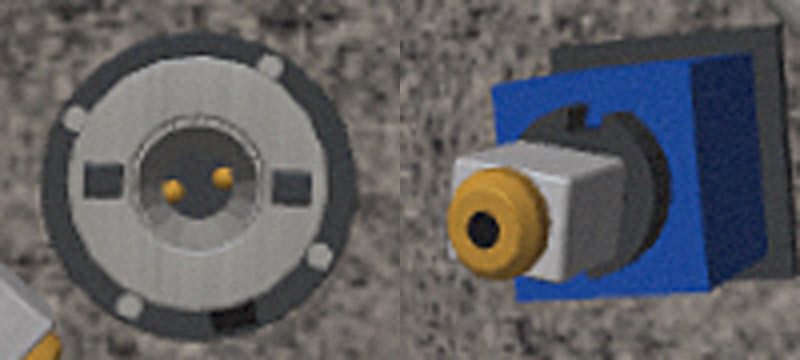

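```bash
python3 - <<'E'
from h import *
m=np.load('m1.npy',allow_pickle=True).item()
P=lambda x,y,z:onz(m,267+x/4-.4,46+y/4-.4,z,True)
a=P(104,181,.078);b=P(291,187,.078);print(a,b,(a+b)/2,np.linalg.norm(a-b),np.degrees(np.arctan2(*(a-b)[[1,0]])))
print(P(200,184,.068),[P(x,y,.068)[:2].round(4) for x,y in((68,184),(325,184),(197,56),(197,313))])
mt=camera_model('top'); Z=lambda x,y,z:onz(mt,250+x/4.2-.4,130+y/4.2-.4,z)
a=Z(433,273,.078);b=Z(509,275,.078);print(a,b,(a+b)/2,np.degrees(np.arctan2(*(a-b)[[1,0]])))
print('nut',Z(181,352,.116))
Q=lambda x,y,z:onz(m,120+(x-400)/4-.4,95+y/4-.4,z,True)
print('nut w',Q(486,230,.116),Q(500,223,.11))
# rack block corners top z .056
for p in((493,86),(692,64),(710,290),(517,301)): print(Q(*p,.056)[:2])
E
```

```text
[ 0.51098428 -0.4089428   0.078     ] [ 0.50948227 -0.45148661  0.078     ] [ 0.51023327 -0.4302147   0.078     ] 0.04257031041448735 87.9780042169465
[ 0.51015966 -0.43074327  0.068     ] [array([ 0.5106, -0.3996]), array([ 0.5104, -0.4602]), array([ 0.541 , -0.4301]), array([ 0.4792, -0.43  ])]
[ 0.5091865  -0.40766216  0.078     ] [ 0.50730288 -0.4500511   0.078     ] [ 0.50824469 -0.42885663  0.078     ] 87.45564344968749
nut [ 0.46544567 -0.26918794  0.116     ]
nut w [ 0.46541311 -0.27065165  0.116     ] [ 0.46584557 -0.27103863  0.11      ]
[ 0.49592861 -0.23909769]
[ 0.49651178 -0.30165748]
[ 0.4355592  -0.30174429]
[ 0.43435073 -0.23942066]
```

```bash
python3 -c "
from h import *
goal(.444,-.352,.24,75)"
```

```text
t 1.05 pos [ 0.4217 -0.4309  0.2216] phi -0.18 F [-0.1 -0.1 -0.1] gap 0.0849
shift [ 0.022  -0.0789 -0.0184] turn [-2.0000e-04  5.0000e-04 -1.3121e+00]
q [ 1.05  0.42 -0.4   1.68  0.18  1.07 -0.97]
```

Call:
apply_moves(
  targets=[
    [0.06,0.004,-0.015,-0.006,0,0,-0.12],
    [0.06,0.008,-0.03,-0.012,0,0,-0.24],
    [0.06,0.012,-0.045,-0.018,0,0,-0.36],
    [0.06,0.016,-0.06,-0.018,0,0,-0.48],
    [0.06,0.022,-0.079,-0.018,0,0,-0.6],
  ],
)

```text
clock: 1.47
ee_pos: [0.4443, -0.3519, 0.2402]
ee_rot: [0.955, 0.297, -0.0, 0.001]
wrist_force: [-0.4, -0.2, 0.4]
finger_gap: 0.0597
```

Call:
apply_moves(
  targets=[
    [0.05,0,0,0,0,0,-0.12],
    [0.05,0,0,0,0,0,-0.24],
    [0.05,0,0,0,0,0,-0.36],
    [0.05,0,0,0,0,0,-0.48],
    [0.05,0,0,0,0,0,-0.6],
  ],
)

```text
clock: 1.88
ee_pos: [0.4444, -0.3515, 0.2398]
ee_rot: [0.824, 0.566, -0.0, 0.0]
wrist_force: [-0.6, -0.1, 0.2]
finger_gap: 0.0505
```

Call:
apply_moves(
  targets=[
    [0.05,0,0,0,0,0,-0.11],
    [0.05,0,0,0,0,0,-0.11],
    [0.05,0,0,0,0,0,-0.11],
    [0.05,0,0,0,0,0,-0.11],
  ],
)

```text
clock: 2.22
ee_pos: [0.4447, -0.351, 0.2397]
ee_rot: [0.794, 0.607, -0.0, -0.0]
wrist_force: [0.1, 0.6, -0.4]
finger_gap: 0.0501
```

```bash
python3 - <<'E'
from h import *
goal(.444,-.352,.24,75)
np.save('m2.npy',camera_model('wrist'),allow_pickle=True)
snap('wrist','w2.png')
E
```

```text
t 2.2167 pos [ 0.4447 -0.351   0.2397] phi 74.79 F [ 0.1  0.6 -0.4] gap 0.0501
shift [-0.0012 -0.0004 -0.0003] turn [-0.0001 -0.     -0.0036]
q [ 1.17  0.39 -0.69  1.75  0.27  1.1   0.12]
```

View pics/w2.png

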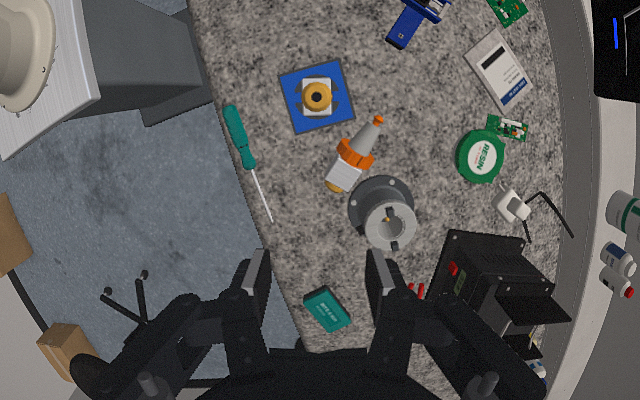

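```bash
python3 - <<'E'
import cv2
a=cv2.imread('pics/w2.png')[50:140,270:365]
cv2.imwrite('pics/c2.png',cv2.resize(a,None,fx=6,fy=6,interpolation=cv2.INTER_CUBIC))
E
```

```text
(no output)
```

View pics/c2.png

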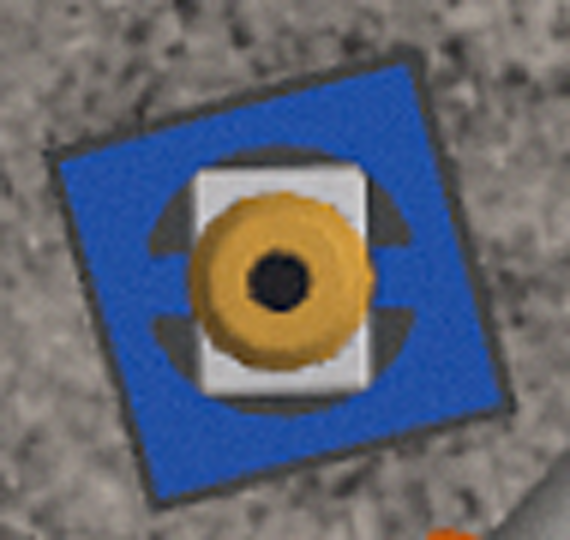

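```bash
python3 - <<'E'
from h import *
m=np.load('m2.npy',allow_pickle=True).item()
P=lambda x,y,z:onz(m,270+x/6-.42,50+y/6-.42,z,True)
c=np.array([P(*p,.106) for p in((193,170),(366,168),(371,390),(203,395))]);print(c.mean(0))
d=lambda v:np.degrees(np.arctan2(v[1],v[0]))
print(d(c[0]-c[3]),d(c[1]-c[2]),d(c[1]-c[0]),d(c[2]-c[3]),np.linalg.norm(c[0]-c[1]),np.linalg.norm(c[1]-c[2]))
s=[P(*p,.068) for p in((150,250),(152,320),(410,244),(412,312))]
print('slot',d((s[2]+s[3]-s[0]-s[1])),'nut',P(279,281,.112),[P(x,y,.056)[:2] for x,y in((60,160),(408,65),(500,405),(160,498))])
E
```

```text
[ 0.46645165 -0.27063046  0.106     ]
77.0362743985246 76.38327255130982 -14.548231718331424 -13.433304769646075 0.025229543477109633 0.03319368534701804
slot -13.635608814119358 nut [ 0.46585911 -0.27056177  0.112     ] [array([ 0.43477023, -0.23946716]), array([ 0.49697344, -0.23929682]), array([ 0.49727751, -0.30145038]), array([ 0.43524715, -0.30204367])]
```

```bash
python3 -c "
from h import *
goal(.466,-.2706,.15,76.4)"
```

```text
t 2.2667 pos [ 0.4448 -0.3508  0.2398] phi 74.85 F [ 0.4 -0.1 -0.5] gap 0.0499
shift [ 0.0829 -0.0005  0.0898] turn [-0.0001  0.     -0.0271]
q [ 1.16  0.39 -0.69  1.75  0.27  1.1   0.12]
```

Call:
apply_moves(
  targets=[
    [0.05,0.03,0,0.02,0,0,-0.027],
    [0.05,0.06,0,0.04,0,0,-0.027],
    [0.05,0.083,-0.0005,0.065,0,0,-0.027],
    [0.05,0.083,-0.0005,0.09,0,0,-0.027],
    [0.05,0.083,-0.0005,0.09,0,0,-0.027],
  ],
)

```text
clock: 2.68
ee_pos: [0.4636, -0.267, 0.1459]
ee_rot: [0.784, 0.62, -0.001, -0.003]
wrist_force: [-0.3, -0.1, -1.3]
finger_gap: 0.05
```

Call:
apply_moves(
  targets=[
    [0.05,0,0,0,0,0,0],
    [0.05,0,0,0,0,0,0],
  ],
)

```text
clock: 2.85
ee_pos: [0.4667, -0.2713, 0.1509]
ee_rot: [0.785, 0.619, 0.0, 0.001]
wrist_force: [0.2, -0.4, 0.7]
finger_gap: 0.0502
```

```bash
python3 - <<'E'
from h import *
goal(.466,-.2706,.073,76.4)
snap('wrist','w3.png')
E
```

```text
t 2.85 pos [ 0.4667 -0.2713  0.1509] phi 76.47 F [ 0.2 -0.4  0.7] gap 0.0502
shift [ 0.0006 -0.0009  0.0779] turn [0.0013 0.0007 0.0013]
q [ 1.02  0.45 -0.68  1.9   0.36  0.91 -0.07]
```

View pics/w3.png

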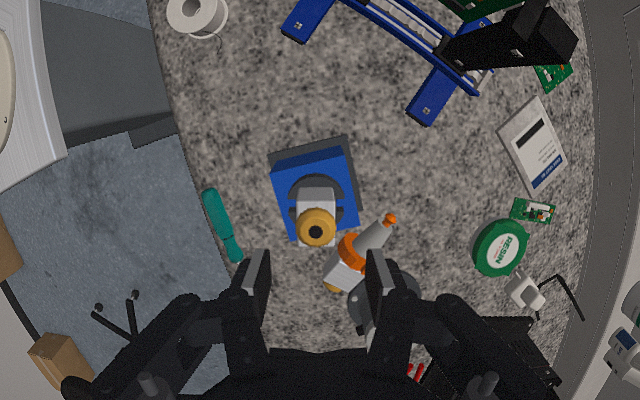

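Call:
apply_moves(
  targets=[
    [0.05,0.0,-0.0005,0.02,0,0,0],
    [0.05,0,-0.0005,0.04,0,0,0],
    [0.05,0,-0.0005,0.06,0,0,0],
    [0.05,0,-0.0005,0.077,0,0,0],
    [0.05,0,-0.0005,0.077,0,0,0],
  ],
)

```text
clock: 3.32
ee_pos: [0.4641, -0.2707, 0.0713]
ee_rot: [0.786, 0.619, -0.001, -0.001]
wrist_force: [-0.3, -0.1, -1.2]
finger_gap: 0.05
```

Call:
apply_moves(
  targets=[
    [0.05,0,0,0,0,0,0],
    [0.04,0,0,0,0,0,0],
    [0.032,0,0,0,0,0,0],
  ],
)

```text
clock: 3.57
ee_pos: [0.4668, -0.2709, 0.0746]
ee_rot: [0.785, 0.619, 0.0, 0.001]
wrist_force: [-0.6, 0.4, 0.4]
finger_gap: 0.0321
```

```bash
python3 - <<'E'
from h import *
goal(.466,-.2706,.073,76.4)
snap('wrist','w4.png')
E
```

```text
t 3.5667 pos [ 0.4668 -0.2709  0.0746] phi 76.55 F [-0.6  0.4  0.4] gap 0.0321
shift [ 0.0001 -0.0009  0.0016] turn [0.0029 0.0011 0.0025]
q [ 0.96  0.56 -0.61  1.94  0.46  0.77 -0.15]
```

View pics/w4.png

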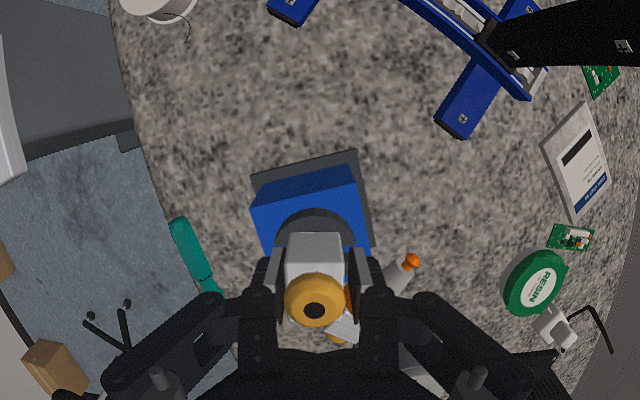

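Well centred (nut at (314,298), pads at u 274 and 355). Close.

Call:
apply_moves(
  targets=[
    [0.028,0,-0.0005,0,0,0,0],
    [0.024,0,-0.0005,0,0,0,0],
    [0.015,0,-0.0005,0,0,0,0],
    [0.005,0,-0.0005,0,0,0,0],
    [0,0,-0.0005,0,0,0,0],
  ],
)

```text
clock: 4.03
ee_pos: [0.4655, -0.2703, 0.074]
ee_rot: [0.785, 0.62, -0.0, 0.001]
wrist_force: [-2.3, 0.5, 6.1]
finger_gap: 0.0255
```

Call:
apply_moves(
  targets=[
    [0,0,0,0,0,0,0],
    [0,0,0,0,0,0,0],
    [0,0,0,0,0,0,0],
  ],
)

```text
clock: 4.28
ee_pos: [0.4655, -0.2703, 0.074]
ee_rot: [0.785, 0.62, -0.0, 0.001]
wrist_force: [-1.8, 0.5, 6.0]
finger_gap: 0.0253
```

Call:
apply_moves(
  targets=[
    [0,0,0,-0.008,0,0,0],
    [0,0,0,-0.02,0,0,0],
    [0,0,0,-0.035,0,0,0],
    [0,0,0,-0.06,0,0,0],
    [0,0,0,-0.09,0,0,0],
  ],
)

```text
clock: 4.7
ee_pos: [0.4636, -0.2688, 0.1629]
ee_rot: [0.785, 0.62, -0.0, -0.002]
wrist_force: [0.6, -0.9, -3.7]
finger_gap: 0.0254
```

Call:
apply_moves(
  targets=[
    [0,0,0,0,0,0,0],
    [0,0,0,0,0,0,0],
    [0,0,0,0,0,0,0],
  ],
)

```text
clock: 4.95
ee_pos: [0.4644, -0.2698, 0.1626]
ee_rot: [0.785, 0.62, -0.0, -0.0]
wrist_force: [-0.7, -0.1, -3.9]
finger_gap: 0.0253
```

```bash
python3 - <<'E'
from h import *
goal(.51,-.43,.165,-2)
snap('wrist','w5.png');snap('scene','s5.png')
E
```

```text
t 4.95 pos [ 0.4644 -0.2698  0.1626] phi 76.58 F [-0.7 -0.1 -3.9] gap 0.0253
shift [-0.1453  0.0816 -0.0024] turn [-5.0000e-04  8.0000e-04  1.3715e+00]
q [ 1.03  0.44 -0.69  1.89  0.34  0.93 -0.05]
```

View pics/w5.png

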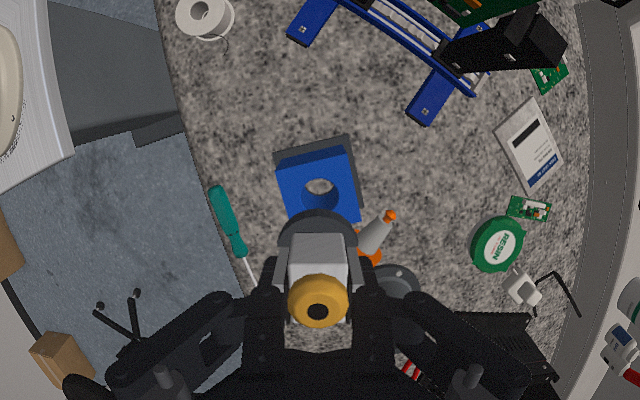

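View pics/s5.png

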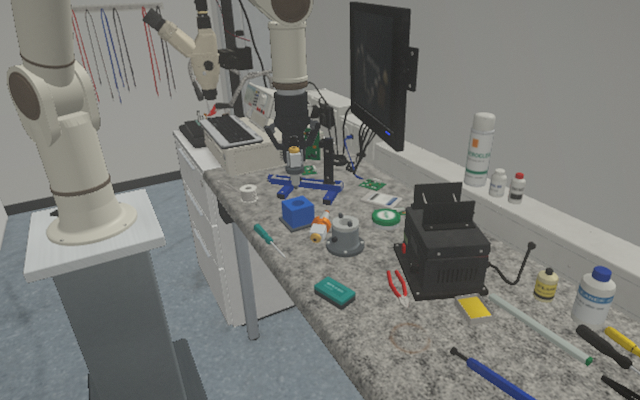

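Call:
apply_moves(
  targets=[
    [0,-0.02,0.011,-0.016,0,0,0.12],
    [0,-0.04,0.023,-0.018,0,0,0.24],
    [0,-0.06,0.034,-0.018,0,0,0.36],
    [0,-0.08,0.046,-0.018,0,0,0.48],
    [0,-0.1,0.058,-0.018,0,0,0.6],
  ],
)

```text
clock: 5.47
ee_pos: [0.4976, -0.381, 0.179]
ee_rot: [0.934, 0.357, -0.001, -0.001]
wrist_force: [0.3, -0.4, -4.0]
finger_gap: 0.0252
```

```bash
python3 - <<'E'
from h import *
goal(.51,-.43,.18,-2.3)
E
```

```text
t 5.4667 pos [ 0.4976 -0.381   0.179 ] phi 41.89 F [ 0.3 -0.4 -4. ] gap 0.0252
shift [-0.0235  0.0448 -0.0011] turn [-0.0026  0.0019  0.7713]
q [ 0.99  0.53 -0.52  1.66  0.29  1.04 -0.46]
```

Call:
apply_moves(
  targets=[
    [0,-0.005,0.01,0,0,0,0.12],
    [0,-0.01,0.02,0,0,0,0.24],
    [0,-0.015,0.03,0,0,0,0.36],
    [0,-0.02,0.04,0,0,0,0.48],
    [0,-0.0235,0.045,0,0,0,0.6],
  ],
)

```text
clock: 5.88
ee_pos: [0.5104, -0.4303, 0.1784]
ee_rot: [0.998, 0.065, -0.001, -0.001]
wrist_force: [-1.1, -0.9, -3.5]
finger_gap: 0.0254
```

Call:
apply_moves(
  targets=[
    [0,0,0,0,0,0,0.12],
    [0,0,0,0,0,0,0.171],
    [0,0,0,0,0,0,0.171],
    [0,0,0,0,0,0,0.171],
    [0,0,0,0,0,0,0.171],
  ],
)

```text
clock: 6.3
ee_pos: [0.5108, -0.429, 0.1796]
ee_rot: [1.0, -0.016, -0.001, -0.001]
wrist_force: [-0.7, -0.1, -3.8]
finger_gap: 0.0254
```

```bash
python3 - <<'E'
from h import *
goal(.51,-.43,.16,-2.3)
snap('wrist','w6.png');snap('scene','s6.png')
c=cv2.imread('pics/s6.png')[150:270,280:420];cv2.imwrite('pics/s6z.png',cv2.resize(c,None,fx=4,fy=4,interpolation=cv2.INTER_CUBIC))
E
```

```text
t 6.3 pos [ 0.5108 -0.429   0.1796] phi -1.83 F [-0.7 -0.1 -3.8] gap 0.0254
shift [-0.0008  0.001   0.0196] turn [-0.0013  0.0015  0.0082]
q [ 0.89  0.57 -0.33  1.55  0.2   1.06 -1.1 ]
```

View pics/w6.png

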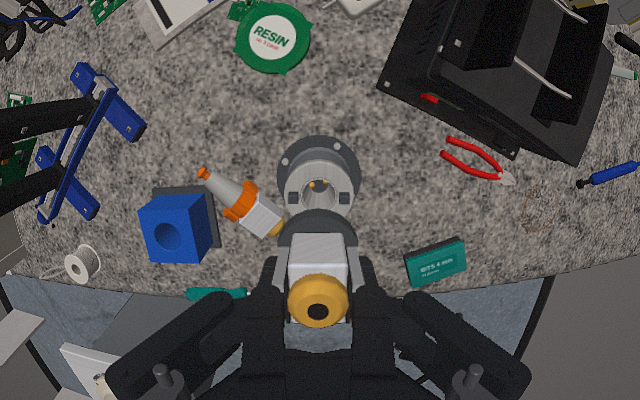

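View pics/s6z.png

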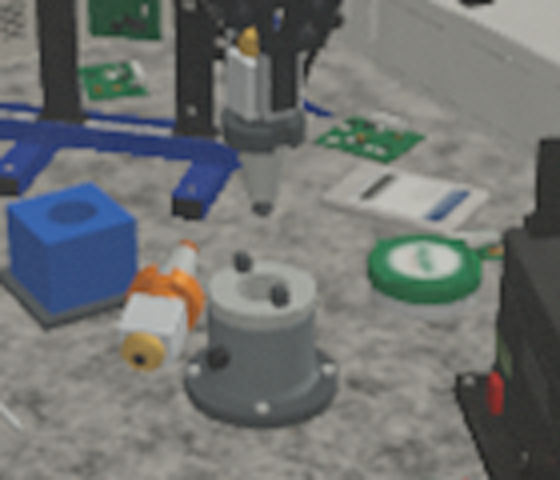

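Call:
apply_moves(
  targets=[
    [0,-0.0008,0.001,0.01,0,0,0.006],
    [0,-0.0008,0.001,0.022,0,0,0.006],
    [0,-0.0008,0.001,0.034,0,0,0.006],
    [0,-0.0008,0.001,0.046,0,0,0.006],
    [0,-0.0008,0.001,0.046,0,0,0.006],
  ],
)

```text
clock: 6.82
ee_pos: [0.508, -0.429, 0.1303]
ee_rot: [1.0, -0.02, -0.003, -0.002]
wrist_force: [-0.7, 0.3, -5.2]
finger_gap: 0.025
```

Call:
apply_moves(
  targets=[
    [0,0,0,0.005,0,0,0],
    [0,0,0,0.01,0,0,0],
    [0,0,0,0.015,0,0,0],
    [0,0,0,0.02,0,0,0],
    [0,0,0,0.02,0,0,0],
  ],
)

```text
clock: 7.23
ee_pos: [0.5098, -0.4303, 0.1137]
ee_rot: [1.0, -0.02, -0.001, -0.0]
wrist_force: [-0.5, -0.1, -4.6]
finger_gap: 0.0256
```

```bash
python3 - <<'E'
from h import *
goal(.51,-.43,.106,-2.3)
snap('scene','s7.png')
c=cv2.imread('pics/s7.png')[150:270,280:420];cv2.imwrite('pics/s7z.png',cv2.resize(c,None,fx=4,fy=4,interpolation=cv2.INTER_CUBIC))
E
```

```text
t 7.2333 pos [ 0.5098 -0.4303  0.1137] phi -2.3 F [-0.5 -0.1 -4.6] gap 0.0256
shift [ 0.0002 -0.0003  0.0077] turn [-0.0009  0.0012 -0.    ]
q [ 0.88  0.64 -0.31  1.6   0.23  0.94 -1.12]
```

View pics/s7z.png

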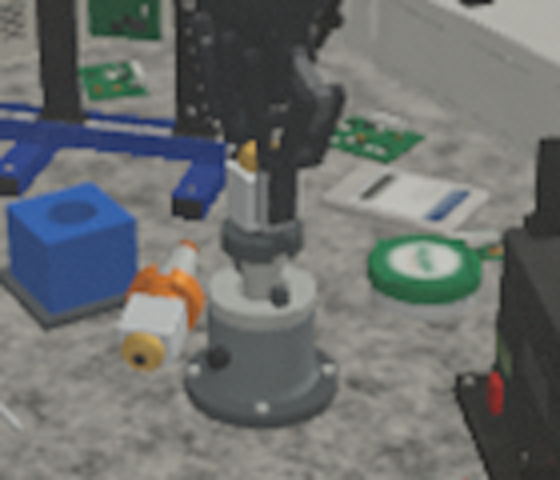

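Call:
apply_moves(
  targets=[
    [0,0,0,0.003,0,0,0],
    [0,0,0,0.006,0,0,0],
    [0,0,0,0.009,0,0,0],
    [0,0,0,0.012,0,0,0],
    [0,0,0,0.012,0,0,0],
  ],
)

```text
clock: 7.7
ee_pos: [0.5099, -0.4303, 0.102]
ee_rot: [1.0, -0.02, -0.0, -0.0]
wrist_force: [-0.3, 0.3, -4.3]
finger_gap: 0.0251
```

Call:
apply_moves(
  targets=[
    [0,0,0,0.0015,0,0,0],
    [0,0,0,0.003,0,0,0],
    [0,0,0,0.004,0,0,0],
    [0,0,0,0.005,0,0,0],
    [0,0,0,0.005,0,0,0],
  ],
)

```text
clock: 8.12
ee_pos: [0.5102, -0.4305, 0.0976]
ee_rot: [1.0, -0.02, -0.0, -0.0]
wrist_force: [0.2, 0.2, -3.8]
finger_gap: 0.0254
```

Down in 1 mm steps, watching for the dogs (expected top near TCP z 0.096).

Call:
apply_moves(
  targets=[
    [0,0,0,0.001,0,0,0],
    [0,0,0,0.002,0,0,0],
    [0,0,0,0.003,0,0,0],
    [0,0,0,0.003,0,0,0],
  ],
)

```text
clock: 8.45
ee_pos: [0.5103, -0.4305, 0.0946]
ee_rot: [1.0, -0.02, -0.0, -0.0]
wrist_force: [-0.5, -0.3, -4.3]
finger_gap: 0.0255
```

Call:
apply_moves(
  targets=[
    [0,0,0,0.001,0,0,0],
    [0,0,0,0.002,0,0,0],
    [0,0,0,0.002,0,0,0],
  ],
)

```text
clock: 8.7
ee_pos: [0.5107, -0.4301, 0.093]
ee_rot: [1.0, -0.02, 0.0, -0.0]
wrist_force: [-0.3, 0.6, -2.3]
finger_gap: 0.0254
```

Call:
apply_moves(
  targets=[
    [0,0,0,0.001,0,0,0],
    [0,0,0,0.002,0,0,0],
    [0,0,0,0.002,0,0,0],
  ],
)

```text
clock: 8.95
ee_pos: [0.5104, -0.4303, 0.0905]
ee_rot: [1.0, -0.02, 0.0, -0.0]
wrist_force: [0.7, 1.0, -4.8]
finger_gap: 0.0255
```

Call:
apply_moves(
  targets=[
    [0,0,0,0.001,0,0,0],
    [0,0,0,0.002,0,0,0],
    [0,0,0,0.002,0,0,0],
  ],
)

```text
clock: 9.2
ee_pos: [0.5098, -0.4303, 0.0877]
ee_rot: [1.0, -0.02, -0.001, -0.0]
wrist_force: [0.6, 1.0, -7.6]
finger_gap: 0.0256
```

Call:
apply_moves(
  targets=[
    [0,0,0,0.001,0,0,0],
    [0,0,0,0.002,0,0,0],
    [0,0,0,0.002,0,0,0],
  ],
)

```text
clock: 9.45
ee_pos: [0.5099, -0.4302, 0.0862]
ee_rot: [1.0, -0.02, -0.001, -0.0]
wrist_force: [-1.1, 2.4, -6.0]
finger_gap: 0.0254
```

```bash
python3 - <<'E'
from h import *
goal(.51,-.43,.086,-2.3)
o=get_obs();print(o['wrist_torque'])
snap('scene','s8.png')
c=cv2.imread('pics/s8.png')[150:270,280:420];cv2.imwrite('pics/s8z.png',cv2.resize(c,None,fx=4,fy=4,interpolation=cv2.INTER_CUBIC))
E
```

```text
t 9.45 pos [ 0.5099 -0.4302  0.0862] phi -2.3 F [-1.1  2.4 -6. ] gap 0.0254
shift [ 0.0001 -0.0002  0.0002] turn [-0.0009  0.0011 -0.    ]
q [ 0.87  0.67 -0.3   1.61  0.24  0.9  -1.13]
[ 0.53004522  0.17483185 -0.02315109]
```

View pics/s8z.png

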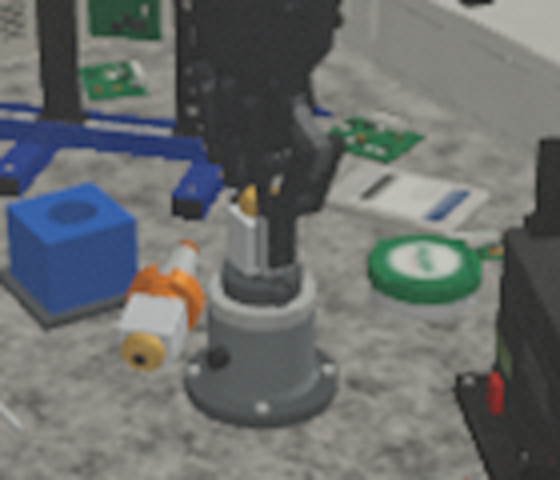

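Call:
apply_moves(
  targets=[
    [0,0,0,0.001,0,0,0],
    [0,0,0,0.001,0,0,0],
  ],
)

```text
clock: 9.67
ee_pos: [0.5099, -0.4302, 0.0862]
ee_rot: [1.0, -0.02, -0.001, -0.0]
wrist_force: [-2.5, 3.6, -1.8]
finger_gap: 0.0252
```

Call:
apply_moves(
  targets=[
    [0,0,0,0.001,0,0,0],
    [0,0,0,0.001,0,0,0],
  ],
)

```text
clock: 9.83
ee_pos: [0.51, -0.4302, 0.0861]
ee_rot: [1.0, -0.02, -0.001, -0.0]
wrist_force: [-4.2, 5.2, 7.3]
finger_gap: 0.0253
```

Call:
apply_moves(
  targets=[
    [0,0,0,0.001,0,0,0],
    [0,0,0,0.001,0,0,0],
  ],
)

```text
clock: 10.0
ee_pos: [0.51, -0.4302, 0.0861]
ee_rot: [1.0, -0.02, -0.001, -0.0]
wrist_force: [-7.1, 7.0, 11.3]
finger_gap: 0.025
```

Call:
apply_moves(
  targets=[
    [0,0,0,0.001,0,0,0],
    [0,0,0,0.0015,0,0,0],
    [0,0,0,0.0015,0,0,0],
  ],
)

```text
clock: 10.25
ee_pos: [0.5101, -0.4302, 0.086]
ee_rot: [1.0, -0.02, -0.001, 0.0]
wrist_force: [-10.6, 9.0, 20.1]
finger_gap: 0.0258
```

Call:
apply_moves(
  targets=[
    [0,0,0,-0.002,0,0,0],
    [0,0,0,-0.0035,0,0,0],
    [0,0,0,-0.0035,0,0,0],
  ],
)

```text
clock: 10.5
ee_pos: [0.51, -0.4302, 0.0862]
ee_rot: [1.0, -0.02, -0.0, -0.0]
wrist_force: [-3.7, 4.5, 1.9]
finger_gap: 0.0254
```

Call:
apply_moves(
  targets=[
    [0.01,0,0,0,0,0,0],
    [0.026,0,0,0,0,0,0],
    [0.034,0,0,0,0,0,0],
    [0.042,0,0,0,0,0,0],
    [0.05,0,0,0,0,0,0],
  ],
)

```text
clock: 10.92
ee_pos: [0.5114, -0.4321, 0.0867]
ee_rot: [1.0, -0.02, 0.001, 0.001]
wrist_force: [0.2, -0.2, -0.9]
finger_gap: 0.0499
```

Call:
apply_moves(
  targets=[
    [0.05,0,0,0,0,0,0],
    [0.05,0,0,0,0,0,0],
    [0.05,0,0,0,0,0,0],
  ],
)

```text
clock: 11.17
ee_pos: [0.5106, -0.431, 0.086]
ee_rot: [1.0, -0.02, 0.0, 0.0]
wrist_force: [0.2, 0.3, 0.2]
finger_gap: 0.0499
```

```bash
python3 - <<'E'
from h import *
goal(.51,-.43,.2,-2.3)
snap('wrist','w9.png')
E
```

```text
t 11.1667 pos [ 0.5106 -0.431   0.086 ] phi -2.31 F [0.2 0.3 0.2] gap 0.0499
shift [-0.0006 -0.0009 -0.114 ] turn [ 0.0005 -0.0006 -0.0002]
q [ 0.87  0.67 -0.3   1.61  0.24  0.89 -1.13]
```

View pics/w9.png

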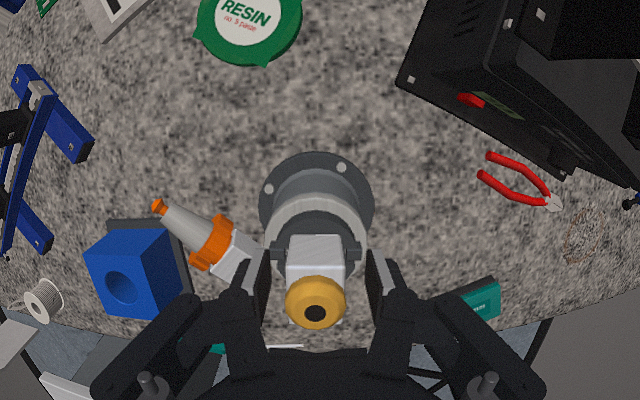

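The fingers are clear of the block, with the pads at about u 255 and 380 and the block at 287–345. I'll retreat straight up.

Call:
apply_moves(
  targets=[
    [0.05,0,0,-0.015,0,0,0],
    [0.05,0,0,-0.035,0,0,0],
    [0.05,0,0,-0.06,0,0,0],
    [0.05,0,0,-0.09,0,0,0],
    [0.05,0,0,-0.115,0,0,0],
  ],
)

```text
clock: 11.63
ee_pos: [0.5108, -0.4307, 0.2039]
ee_rot: [1.0, -0.02, 0.001, 0.0]
wrist_force: [0.3, 0.1, 0.2]
finger_gap: 0.0502
```

Call:
apply_moves(
  targets=[
    [0.05,-0.04,0,0,0,0,0],
    [0.05,-0.08,0,0,0,0,0],
    [0.05,-0.08,0,0,0,0,0],
    [0.05,-0.08,0,0,0,0,0],
    [0.05,-0.08,0,0,0,0,0],
  ],
)

```text
clock: 12.05
ee_pos: [0.4308, -0.4278, 0.2022]
ee_rot: [1.0, -0.02, 0.001, 0.001]
wrist_force: [0.8, -0.4, -0.2]
finger_gap: 0.0503
```

```bash
python3 - <<'E'
from h import *
goal(.43,-.43,.2,-2.3)
m=camera_model('wrist')
np.save('m10.npy',m,allow_pickle=True)
snap('wrist','w10.png');snap('scene','s10.png')
a=cv2.imread('pics/w10.png')[50:160,265:375];c=cv2.imread('pics/s10.png')[160:270,290:400]
cv2.imwrite('pics/z10.png',np.hstack([cv2.resize(x,(400,400),interpolation=cv2.INTER_CUBIC) for x in (a,c)]))
E
```

```text
t 12.05 pos [ 0.4308 -0.4278  0.2022] phi -2.34 F [ 0.8 -0.4 -0.2] gap 0.0503
shift [-0.0007  0.0022  0.0022] turn [ 0.0012 -0.0016 -0.0007]
q [ 1.    0.44 -0.34  1.7   0.17  1.03 -1.01]
```

View pics/z10.png

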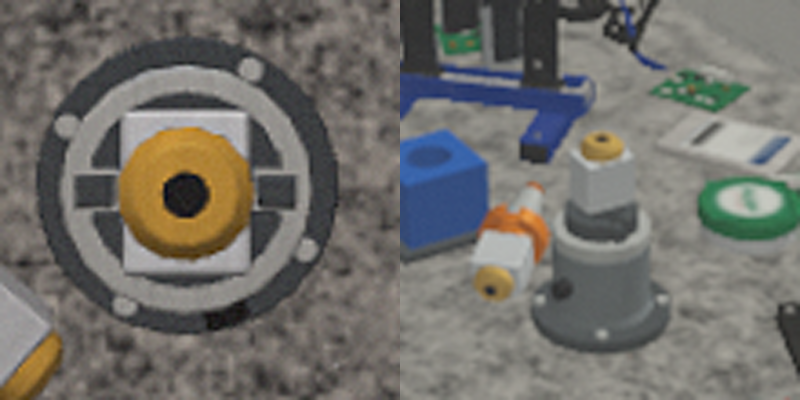

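View pics/w10.png

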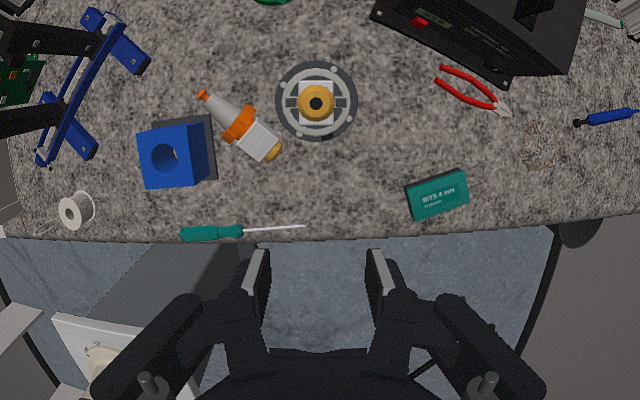

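```bash
python3 -c "
from rig import *
print(finish_job())"
```

```text
the job is handed in; nothing more can be done
None
```

The tool holder is in the spindle with both slots over the drive dogs and the stud home. I let go, backed the gripper clear and handed the job in at about 12 s.

**Seating checks:**
- **Feel for the dogs:** I lowered the holder in 1 mm steps. Just before home the spring jaws pulled the holder down, and it then stopped dead at tool height z = 0.086, about the 68 mm flange height.
- **Press:** the highest force I read was about 20 N vertical, 24 N counting the sideways load. The holder did not move further under it. I eased off before opening the fingers and did not pull-test the holder.
- **Last pictures:** both dogs sit in the slots, the flange is flat on the nose, and the gripper touches nothing.

**One thing did not stay put:** the orange look-alike was standing upright on its narrow stud in the first pictures. It was lying between the rack and the spindle after my first approach move. The tool passed more than 10 cm from it and I read no contact force then, though forces are only reported at the end of each move. I don't know why it fell, and I left it where it lies, as you said to leave it alone. In the last wrist picture, nothing else in view had visibly moved.

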